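Ease the mending press off the cream coaster

TASK

The glue on the cream coaster has set: wind the red handwheel of its press anticlockwise (seen from above) by about a fifth of a turn, letting your hand rise with the screw, so that the pad lifts off the coaster, then let go and leave it there. Do not turn the blue wheel of the other press, whose coaster is still setting, and leave the sugar jar with its red cap where it stands.

Things in the scene. Friction and masses are not known exactly. Their poses are not given: they have to be found in the camera images.
- red_grip (a point): Red round handwheel, level, 60 mm across, rim 12 mm high, on top of a small fixed grey screw press clamping a cream coaster. Point: wheel's axis at mid-rim, 150 mm above the dresser top at the start; rises and turns with the wheel; z up, x to the white dot. Free air above, round and 34 mm below the rim (then a 34 by 160 mm crossbeam). Grip the rim from above across its diameter, any direction.
- red_wheel (a joint): Turn of the red wheel, rad: 0 clamped (at the start), growing anticlockwise seen from above, stop at 2.4. Quick thread: wheel, stem and pad rise together 8 mm per rad (10 mm for a fifth of a turn, 1.26 rad). Turning takes about 0.15 N m; it stays where it is left.
- blue_wheel (a joint): Turn of the blue wheel, rad, 0 clamped, to be left at 0. It is on an identical press clamping a dark wooden coaster, on the other side of the middle line (y = 0) from the red one.
- sugar_jar: Bystander: loose glass sugar jar, 68 mm across, 105 mm high, with a red twist cap that must not be mistaken for the wheel. It stands upright in a white tray at the back of the dresser top. Origin at the centre of its underside.
Mind the look-alikes: they are no part of the job. Leave any orange or yellow look-alike of the part that bears red_grip alone.

How it is judged (in metres and radians):
At the end, for the whole second after the job is handed in: The red wheel rests 0.9 to 1.65 rad (about 52 to 95 degrees) anticlockwise of where it started, so its pad is 7 to 13 mm up; the blue wheel is within 0.15 rad of 0 and the sugar jar within 20 mm of where it stood (value of joint red_wheel between 0.9 and 1.65 rad and velocity of joint red_wheel between -0.05 and 0.05 rad/s and value of joint blue_wheel below 0.15 rad and distance of sugar_jar from where it was at the start of the episode below 0.02 m); the robot touches nothing.
It fails at once if the blue wheel is turned by more than 0.15 rad (value of joint blue_wheel above 0.15 rad).
It fails at once if the sugar jar is moved by more than 20 mm (distance of sugar_jar from where it was at the start of the episode above 0.02 m).
It also fails if it takes over 32 s, if anything falls off the work surface, if the arm or the gripper's body presses on something with over 40 N, if the wrist force passes 120 N, or if a joint passes its speed limit or range.

ROBOT

A 6-joint arm with a two-finger parallel gripper is mounted at the origin on the work surface. World frame = base frame: x ahead of the robot, y to its left, z up, the work surface at z = 0. Lengths are in m, angles in degrees, forces in N, time in s.
With the tool pointing down it reaches from about 0.25 to 0.725 m from the base axis. Payload 9.7 kg.
Tool frame: the origin (TCP) lies on the centre line of the jaws, within the pads' length; the fingertips stand 14 mm ahead of it and the grasp point (between the pads) lies 5 mm behind it; z points along the fingers, y is the line along which they close (so a half turn about z gives the same grasp; the last joint's range is limited). The gripper opens to 85 mm and grips with 20 to 120 N. Pads are 22 mm wide; open, the fingers measure 114 mm over their backs; the gripper's body (76 mm by 85 mm) begins 54 mm behind the grasp point. The pads swing forward as they close: fully open they stand 13 mm farther back than shut.
Start: joints at [72.651, 4.979, 10.078, 95.1, 0, 90], TCP at [0.164, 0.525, 0.245] pointing down, gripper open.
Joint ranges: [-179.16, 179.16], [-48.56, 103.87], [-65.8, 70.77], [-126.05, 130.52], [-82.76, 87.17], [-180, 180]. Speed limits (degrees/s): [127.2, 127.2, 147.25, 180, 180, 180].

INTERFACE

Orientations are given as [roll, pitch, yaw] about the fixed x, y, z axes, in that order (R = Rz(yaw) Ry(pitch) Rx(roll)).
In Python, from workcell import bot, camera, get_calibration, ticket gives the robot as it stands. The module is installed in compiled form; this text tells all that it offers.
- The arm moves only by the tool send_rows, never from a script. Its arguments are lists of equal length, an entry for each row: "linear": the shift along the tool's x, y, z in m, a list of three; "twist": the turn, a rotation vector about the tool's x, y, z in units of 10 degrees (1.0 is 10 degrees), a list of three; "gripper": the opening in per cent of the stroke, from 0 (shut) to 100 (fully open). In form: {"linear": [[x, y, z], ...], "twist": [[wx, wy, wz], ...], "gripper": [gripper, ...]}. A call has 1 to 8 rows; each row shifts and turns the commanded pose from where the row before left it, along the tool's axes as they then stand; what a row does not reach is not made up. A row lasts 1/8 s, in which the tool goes at most 62.5 mm and 10.7 degrees, less where a joint would pass 70% of its speed; a pose out of reach is approached as far as the arm can. A call with a gripper value outside its range is refused whole. The fingers move at their own pace and stop on an object; "grip_force" is the grip in N (left out, the last holds). Time passes only in rows, so rows that do not move let the fingers close. It gives the time, the measured TCP pose, the force, the opening and the grip force at its end, in the units of the state.
- bot.get_obs(): the state, without advancing time (a new reading comes with each control period).
- camera(name): name is "side" or "top" or "wrist"; returns the picture (480x640x3 uint8, red, green, blue); there is no depth.
- get_calibration(name): a dict with "fx", "fy", "cx", "cy" (pixels), "k1" (the pictures are not rectified: a ray, as slopes to the right and down, at radius r is drawn at 1 + k1 r^2 times it, then the intrinsics apply), "origin" and "orientation" of the camera in the world; the wrist camera has in their place "hand_eye" (4x4, takes a point from camera to tool coordinates, whose origin is the TCP and whose axes are the flange's). Camera axes: x right, y down, z forward; pixel columns grow to the right and rows downward; lengths in m; the calibration is good to about 2 mm. A picture is of the moment at which its call begins: read the wrist's pose just before it. get_calibration takes no time and is no camera call.
- ticket.job_done(): hands the job in; it is judged then, once.
The state is a dict: "time": time; "q": joint angles; "qd": joint speeds; "joint_efforts": joint torques, N m; "ee_pos": TCP position; "tcp_rot": TCP orientation; "wrist_force": force on the tool from outside, world axes, zero at the start; "torque": the same for the moment, N m; "opening": finger opening in m; "grasp_force": force on a finger pad.
Only numpy, scipy, OpenCV 4.12 (cv2) and the standard library are available. Lean on these libraries where they do the work, as an engineer would, in place of code of your own. Each camera call takes 0.05 s, during which the arm holds its last target. There are 200 camera calls.

## Working session

There is one attempt and no reset: what is moved stays moved. The work goes in short steps, Python scripts to look and compute and a tool call to move; the robot and the scene stay as the last step left them, time stands still between calls to the robot, and variables do not carry over. Pictures are saved under pics/ and viewed, at most 10 in all, crops included, and the job is handed in when it is done.

Besides the shell and the picture viewer there is one more tool, called after "Call:" as name(argument=value, ...) on one line, values as JSON. send_rows: Moves the arm, as the interface text tells. Its arguments: {"type":"object","properties":{"linear":{"type":"array"},"twist":{"type":"array"},"gripper":{"type":"array"},"grip_force":{"type":"number"}},"required":["linear","twist","gripper"]}

```bash
mkdir -p pics
cat > h.py <<'E'
import numpy as np, cv2
from scipy.spatial.transform import Rotation as R
from workcell import bot, camera, get_calibration, ticket
def pose(name, obs=None):
    c=get_calibration(name)
    if 'hand_eye' in c:
        T=np.eye(4); T[:3,:3]=R.from_euler('xyz',obs['tcp_rot'],degrees=True).as_matrix(); T[:3,3]=obs['ee_pos']
        M=T@np.array(c['hand_eye']); return c,M[:3,3],M[:3,:3]
    o=np.array(c['orientation'],float)
    Rm=o if o.shape==(3,3) else R.from_euler('xyz',o,degrees=True).as_matrix()
    return c,np.array(c['origin']),Rm
def ray(name,uv,obs=None):
    c,o,Rm=pose(name,obs)
    K=np.array([[c['fx'],0,c['cx']],[0,c['fy'],c['cy']],[0,0,1]])
    n=cv2.undistortPoints(np.array([[uv]],float),K,np.array([c['k1'],0,0,0.]))[0,0]
    return o,Rm@np.array([n[0],n[1],1])
def onz(name,uv,z,obs=None):
    o,d=ray(name,uv,obs); return o+d*(z-o[2])/d[2]
E
python3 - <<'E'
from h import *
print(bot.get_obs())
for n in ['side','top','wrist']:
    print(n,get_calibration(n)); cv2.imwrite(f'pics/{n}0.png',camera(n)[:,:,::-1])
E
```

```text
{'time': 0.0, 'q': array([7.26502030e+01, 5.01132397e+00, 1.00332395e+01, 9.50988324e+01,
       1.16339636e-03, 9.00004034e+01]), 'qd': array([ 0.10624191,  0.1053618 ,  0.00226626,  0.00936928, -0.04712655,
       -0.00094423]), 'joint_efforts': array([ 4.95431868e-04, -5.20393038e+01,  4.64797676e+01,  1.64770213e-02,
        2.73543748e-05,  1.59179046e-05]), 'ee_pos': array([0.16394395, 0.52477511, 0.24457003]), 'tcp_rot': array([-1.79923083e+02, -1.16285375e-03,  1.62649798e+02]), 'wrist_force': array([-0.35370547, -1.13378951, -0.0949395 ]), 'torque': array([ 0.00343075, -0.03121449,  0.02709669]), 'grasp_force': 0.0, 'opening': 0.08591663641465629}
side {'fx': 433.0238623148707, 'fy': 433.0238623148707, 'cx': 319.50172144004, 'cy': 236.83279674914527, 'k1': -0.01582709140690156, 'origin': array([0.43279884, 0.60195888, 0.73512597]), 'orientation': array([-133.76326813,    0.3240668 , -175.16970913])}
top {'fx': 612.3075105566751, 'fy': 612.3075105566751, 'cx': 313.2168755655769, 'cy': 239.780025174988, 'k1': -0.05016553812241423, 'origin': array([ 0.30908396, -0.01718183,  1.44997427]), 'orientation': array([-172.72505935,   -0.26431195,  -89.2126894 ])}
wrist {'fx': 343.9496266551334, 'fy': 343.9496266551334, 'cx': 317.38674178921775, 'cy': 237.28884657540493, 'k1': 0.006502779805454677, 'hand_eye': array([[ 4.90123258e-04, -9.65024210e-01, -2.62160321e-01,
         6.62703248e-02],
       [ 9.99999785e-01,  5.87082537e-04, -2.91522791e-04,
         4.21682126e-04],
       [ 4.35236298e-04, -2.62160122e-01,  9.65024290e-01,
        -1.27566442e-01],
       [ 0.00000000e+00,  0.00000000e+00,  0.00000000e+00,
         1.00000000e+00]])}
```

View pics/top0.png

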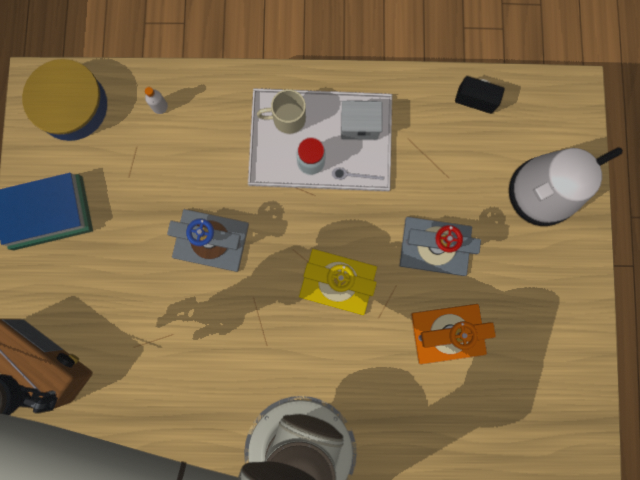

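View pics/side0.png

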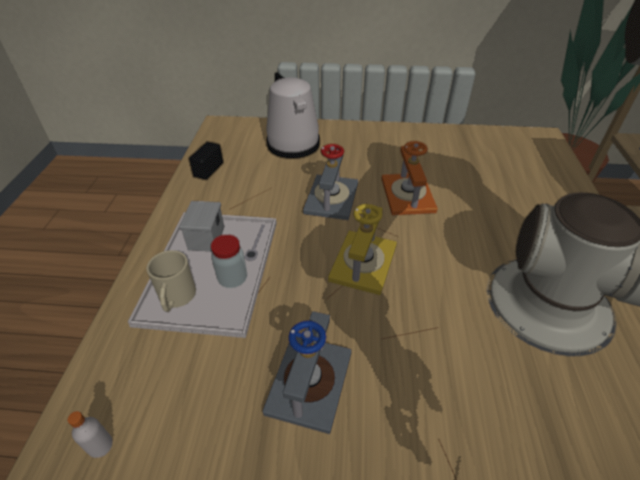

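Candidates in the top view:
- Red wheel on the grey press with the cream coaster, (449,238). This is the one I choose.
- Red jar cap in the tray, (311,151).
- Orange wheel, (463,335).
- Yellow wheel, (341,278).
- Blue wheel, (200,233).

In the side view the red wheel is at (333,151) and the cap at (226,245).

Run:
```python
from h import *
def comps(n):
    im=cv2.imread(f'pics/{n}0.png'); h=cv2.cvtColor(im,cv2.COLOR_BGR2HSV)
    m=(((h[...,0]<4)|(h[...,0]>174))&(h[...,1]>170)&(h[...,2]>70)).astype(np.uint8)
    k,l,s,c=cv2.connectedComponentsWithStats(cv2.morphologyEx(m,cv2.MORPH_CLOSE,np.ones((3,3))))
    for i in range(1,k):
        if s[i,4]>30:
            x,y,w,hh=s[i,:4]; print(n,s[i],(x+w/2-.5,y+hh/2-.5), onz(n,(x+w/2-.5,y+hh/2-.5),.15))
for n in('top','side'): comps(n)
for nm,uv in dict(blue=(200,233),yellow=(341,278),orange=(463,335)).items(): print(nm,onz('top',uv,.15))
for uv in [(479,246),(403,238)]: print('beam ends',onz('top',uv,.1))
im=cv2.imread('pics/top0.png')[190:290,380:520]; cv2.imwrite('pics/crop.png',cv2.resize(im,None,fx=5,fy=5,interpolation=cv2.INTER_CUBIC))
```

```text
top [299 139  24  24 479] (np.float64(310.5), np.float64(150.5)) [ 0.67150459 -0.01226672  0.15      ]
top [436 226  26  26 355] (np.float64(448.5), np.float64(238.5)) [ 0.48204201 -0.31147468  0.15      ]
side [322 145  21  13 192] (np.float64(332.0), np.float64(151.0)) [ 0.4825853  -0.31372946  0.15      ]
side [212 236  27  22 480] (np.float64(225.0), np.float64(246.5)) [0.66560491 0.03427003 0.15      ]
blue [0.4862861  0.22215632 0.15      ]
yellow [ 0.3941021  -0.08104197  0.15      ]
orange [ 0.27712611 -0.33966589  0.15      ]
beam ends [ 0.47280328 -0.39103488  0.1       ]
beam ends [ 0.48835303 -0.2209507   0.1       ]
```

View pics/crop.png

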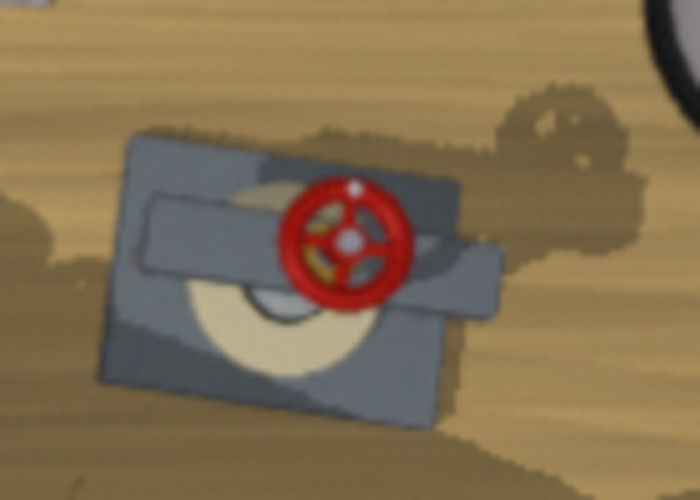

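The crop shows the red wheel, white dot up, on the grey press over the cream coaster. Both views put it at about (0.482, -0.312, 0.15). Next I move above it.

Call:
send_rows(linear=[[-0.0307,-0.0391,-0.002],[-0.0307,-0.0391,-0.002],[-0.0307,-0.0391,-0.002],[-0.0307,-0.0391,-0.002],[-0.0307,-0.0391,-0.002],[-0.0307,-0.0391,-0.002],[-0.0307,-0.0391,-0.002],[-0.0307,-0.0391,-0.002]], twist=[[0,0,0],[0,0,0],[0,0,0],[0,0,0],[0,0,0],[0,0,0],[0,0,0],[0,0,0]], gripper=[100,100,100,100,100,100,100,100])

```text
time: 1.15
ee_pos: [0.3053, 0.1517, 0.2613]
tcp_rot: [180.0, 0.0, 162.7]
wrist_force: [0.8, 0.0, 0.0]
opening: 0.0856
grasp_force: 0.0
```

```bash
python3 -c "
from h import *
o=bot.get_obs();print(o['q'],o['ee_pos'],o['tcp_rot'])"
```

```text
[ 2.64205981e+01 -2.28274011e+01 -1.23998048e+01  1.00403273e+02
 -3.65335932e-03  4.37434784e+01] [0.30529566 0.15166761 0.26129973] [1.79985822e+02 2.00980385e-02 1.62677116e+02]
```

Call:
send_rows(linear=[[-0.0307,-0.039,0],[-0.0307,-0.039,0],[-0.0307,-0.039,0],[-0.0307,-0.039,0],[-0.0307,-0.039,0],[-0.0307,-0.039,0],[-0.0307,-0.039,0],[-0.0307,-0.039,0]], twist=[[0,0,0],[0,0,0],[0,0,0],[0,0,0],[0,0,0],[0,0,0],[0,0,0],[0,0,0]], gripper=[100,100,100,100,100,100,100,100])

```text
time: 2.15
ee_pos: [0.4468, -0.2196, 0.2611]
tcp_rot: [180.0, 0.0, 162.6]
wrist_force: [0.9, 1.3, -0.2]
opening: 0.0852
grasp_force: 0.0
```

Call:
send_rows(linear=[[-0.0307,-0.039,0],[-0.0307,-0.039,0],[0,0,0],[0,0,0]], twist=[[0,0,0],[0,0,0],[0,0,0],[0,0,0]], gripper=[100,100,100,100])

```text
time: 2.65
ee_pos: [0.4817, -0.3105, 0.2609]
tcp_rot: [180.0, -0.1, 162.6]
wrist_force: [0.1, -0.0, -0.5]
opening: 0.0851
grasp_force: 0.0
```

Run:
```python
from h import *
o=bot.get_obs(); im=camera('wrist')[:,:,::-1].copy()
print(o['q'],o['ee_pos'],o['tcp_rot'])
h=cv2.cvtColor(im,cv2.COLOR_BGR2HSV)
m=(((h[...,0]<4)|(h[...,0]>174))&(h[...,1]>170)&(h[...,2]>60)).astype(np.uint8)
m=cv2.morphologyEx(m,cv2.MORPH_CLOSE,np.ones((5,5)))
for c in cv2.findContours(m,cv2.RETR_EXTERNAL,cv2.CHAIN_APPROX_NONE)[0]:
    if cv2.contourArea(c)<300: continue
    P=np.array([onz('wrist',p,.150,o)[:2] for p in c[:,0].astype(float)],np.float32)
    (x,y),r=cv2.minEnclosingCircle(P); print(cv2.boundingRect(c),x,y,r)
    Rt=R.from_euler('xyz',o['tcp_rot'],degrees=True); print('tool shift',Rt.inv().apply(np.array([x,y,.155-.0])-o['ee_pos']))
cv2.imwrite('pics/w1.png',im)
```

```text
[-3.28086181e+01  8.67188599e+00  1.58749149e+01  9.72687514e+01
  6.59488657e-03 -1.54318721e+01] [ 0.48165166 -0.31046874  0.26086288] [ 1.79976155e+02 -6.15982186e-02  1.62623263e+02]
(272, 201, 82, 79) 0.4818940758705139 -0.3138941526412964 0.029797086492180824
tool shift [-0.00136818 -0.00324074  0.10586013]
```

View pics/w1.png

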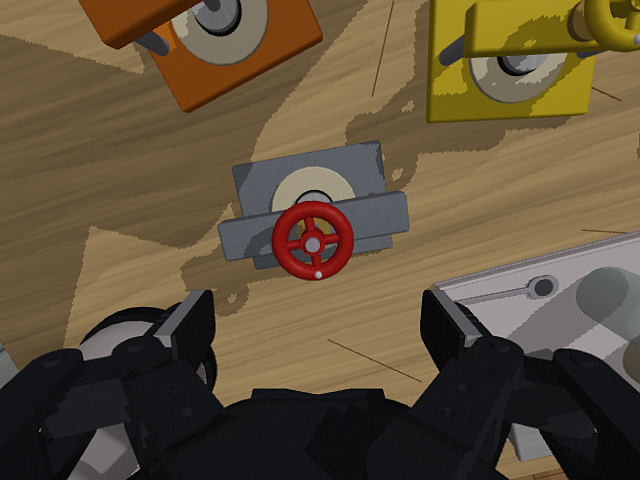

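The wheel is centred at (313,240) in the wrist view, and its fitted radius of 29.8 mm matches the 30 mm given. I correct by about 3 mm, descend and grip.

Call:
send_rows(linear=[[-0.0014,-0.0032,0.01],[0,0,0.018],[0,0,0.018],[0,0,0.018],[0,0,0.018],[0,0,0.018],[0,0,0.018],[0,0,0]], twist=[[0,0,0],[0,0,0],[0,0,0],[0,0,0],[0,0,0],[0,0,0],[0,0,0],[0,0,0]], gripper=[100,100,100,100,100,100,100,100])

```text
time: 3.7
ee_pos: [0.4816, -0.3136, 0.1415]
tcp_rot: [180.0, -0.1, 162.7]
wrist_force: [-0.1, 0.1, 1.0]
opening: 0.0852
grasp_force: 0.0
```

Call:
send_rows(linear=[[0,0,0],[0,0,0],[0,0,0],[0,0,0],[0,0,0],[0,0,0]], twist=[[0,0,0],[0,0,0],[0,0,0],[0,0,0],[0,0,0],[0,0,0]], gripper=[60,60,60,60,60,60], grip_force=50)

```text
time: 4.45
ee_pos: [0.4826, -0.3145, 0.1446]
tcp_rot: [-180.0, 0.1, 162.6]
wrist_force: [-2.0, -0.1, 6.2]
opening: 0.0586
grasp_force: 53.5
```

Call:
send_rows(linear=[[0,0,-0.0011],[0,0,-0.0011],[0,0,-0.0011],[0,0,-0.0011],[0,0,0]], twist=[[0,0,-0.8],[0,0,-0.8],[0,0,-0.8],[0,0,-0.8],[0,0,0]], gripper=[60,60,60,60,60])

```text
time: 5.08
ee_pos: [0.4826, -0.3143, 0.1491]
tcp_rot: [-179.9, 0.1, -165.2]
wrist_force: [-1.7, 0.8, 7.5]
opening: 0.0582
grasp_force: 53.7
```

Call:
send_rows(linear=[[0,0,-0.0011],[0,0,-0.0011],[0,0,-0.0011],[0,0,-0.0011],[0,0,-0.0011],[0,0,0],[0,0,0]], twist=[[0,0,-0.8],[0,0,-0.8],[0,0,-0.8],[0,0,-0.8],[0,0,-0.8],[0,0,0],[0,0,0]], gripper=[60,60,60,60,60,60,60])

```text
time: 5.95
ee_pos: [0.4825, -0.3141, 0.1546]
tcp_rot: [-179.9, 0.0, -125.3]
wrist_force: [-2.6, 2.5, 8.4]
opening: 0.0579
grasp_force: 53.8
```

Call:
send_rows(linear=[[0,0,0],[0,0,0],[0,0,0],[0,0,0],[0,0,0],[0,0,0]], twist=[[0,0,0],[0,0,0],[0,0,0],[0,0,0],[0,0,0],[0,0,0]], gripper=[100,100,100,100,100,100])

```text
time: 6.7
ee_pos: [0.4823, -0.3141, 0.1532]
tcp_rot: [180.0, -0.0, -125.3]
wrist_force: [0.3, 0.6, 0.1]
opening: 0.0854
grasp_force: 0.0
```

Call:
send_rows(linear=[[0,0,-0.01],[0,0,-0.018],[0,0,-0.018],[0,0,-0.018],[0,0,-0.018],[0,0,-0.018],[0,0,0],[0,0,0]], twist=[[0,0,0],[0,0,0],[0,0,0],[0,0,0],[0,0,0],[0,0,0],[0,0,0],[0,0,0]], gripper=[100,100,100,100,100,100,100,100])

```text
time: 7.7
ee_pos: [0.4823, -0.3141, 0.253]
tcp_rot: [180.0, -0.0, -125.4]
wrist_force: [0.3, -0.8, -0.0]
opening: 0.0853
grasp_force: 0.0
```

Run:
```python
from h import *
o=bot.get_obs(); im=camera('wrist')[:,:,::-1].copy(); cv2.imwrite('pics/w2.png',im)
print(o['time'],o['ee_pos'],o['tcp_rot'])
def dot(im,o,z):
    h=cv2.cvtColor(im,cv2.COLOR_BGR2HSV)
    m=(((h[...,0]<4)|(h[...,0]>174))&(h[...,1]>170)&(h[...,2]>60)).astype(np.uint8)
    m=cv2.morphologyEx(m,cv2.MORPH_CLOSE,np.ones((5,5)))
    c=max(cv2.findContours(m,cv2.RETR_EXTERNAL,cv2.CHAIN_APPROX_NONE)[0],key=cv2.contourArea)
    P=np.array([onz('wrist',p,z,o)[:2] for p in c[:,0].astype(float)],np.float32); ctr,r=cv2.minEnclosingCircle(P)
    full=np.zeros_like(m); cv2.fillConvexPoly(full,cv2.convexHull(c),1)
    v,u=np.nonzero((full>0)&(h[...,1]<100)&(h[...,2]>100))
    Q=np.array([onz('wrist',(a,b),z+.006,o)[:2] for a,b in zip(u.astype(float),v.astype(float))])-ctr
    n=np.hypot(*Q.T); Q=Q[(n>.02)]; q=Q.mean(0)
    print(ctr,r,len(Q),q,np.degrees(np.arctan2(q[1],q[0])))
dot(im,o,.16)
o0=dict(ee_pos=[.48165,-.31047,.26086],tcp_rot=[179.976,-.0616,162.623]); dot(cv2.imread('pics/w1.png'),o0,.15)
```

```text
7.7 [ 0.48228087 -0.31414043  0.25303402] [ 1.79998519e+02 -1.58297073e-03 -1.25352278e+02]
(0.48196941614151, -0.3140415549278259) 0.029911009594798088 48 [0.00929379 0.02052216] 65.6358298674296
(0.48211348056793213, -0.3141900300979614) 0.02979707345366478 48 [ 0.01690234 -0.00189831] -6.408048449567054
```

View pics/w2.png

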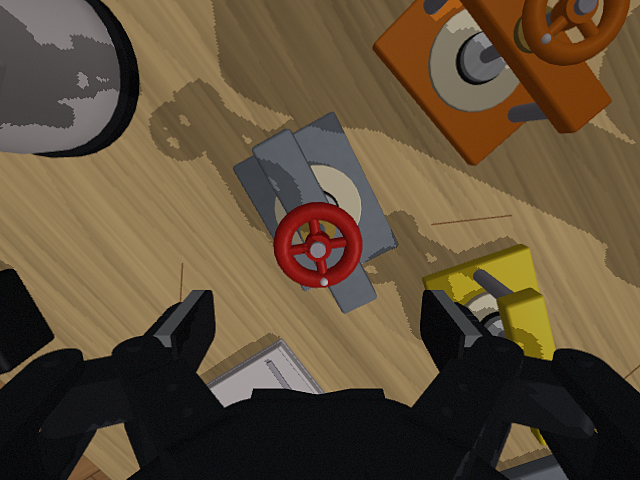

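The view shows the wheel free at (318,245) with its dot at (324,282). The dot went from -6° to 66°, so the wheel turned 72° (1.26 rad) anticlockwise.

```bash
python3 -c "
from workcell import ticket
print(ticket.job_done())"
```

```text
the job is handed in; nothing more can be done
None
```

I wound the red wheel about 72° (1.26 rad) anticlockwise, let go and raised the gripper clear, then handed the job in at about 8 s; the arm did not go near the blue wheel or the sugar jar.

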